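Unstack the glued frames and lay each on its print

TASK

The glue in the corners of the three walnut frames has set. Take the pressing stack apart from the top down: stand the iron weight in the middle of its rubber pad, then lay the small, the medium and the large frame one after another on the mounted print of its own size, centred on the white board and square with it, face up as they are, so that an even margin shows all round. Set everything down gently without letting it drop, and leave the bradawl and the roller where they lie.

Things in the scene. Friction and masses are not known exactly. Their poses are not given: they have to be found in the camera images.
- weight: Dark cast iron pressing weight: disc 90 mm across, 18 mm high, with a round knob 30 mm across on a 20 mm neck; the knob's straight side is 30 to 45 mm, its top 48 mm above the underside. 0.7 to 0.95 kg. Origin: centre of its underside, z up. Starts on top of the stack, on the small frame, underside 54 mm above the bench.
- frame_small: Empty small square walnut picture frame, 110 x 110 mm outside; rails 22 mm wide, 18 mm high, opening 66 x 66 mm; about 90 g. Origin: middle of its underside, z up. Can be lifted by one rail. Starts under the weight and on the medium frame, underside 36 mm above the bench, up to 6 mm per axis and 0.1 rad askew on it.
- frame_medium: Empty medium oblong walnut picture frame, 150 x 120 mm outside (long side along local x); rails 22 mm wide, 18 mm high, opening 106 x 76 mm; about 116 g. Origin: middle of its underside, z up. Can be lifted by one rail. Starts on the large frame, underside 18 mm above the bench, up to 5 mm and 0.05 rad askew on it.
- frame_large: Empty large oblong walnut picture frame, 190 x 140 mm outside (long side along local x); rails 22 mm wide, 18 mm high, opening 146 x 96 mm; about 147 g. Origin: middle of its underside, z up. Can be lifted by one rail. At the start it lies on the bench at the bottom of the stack.
- pad: Black ribbed rubber pad, 120 mm square and 4 mm thick, fixed on the bench: the resting place of the weight. Origin: middle of its underside; top face 4 mm above.
- board_small: White small square mount board, 130 x 130 mm, 5 mm thick, lying fixed on the bench, with a grey print 90 x 90 mm in its middle. It belongs to the small frame and is 10 mm bigger than it all round. Origin: middle of its underside (bench level); top face 5 mm above.
- board_medium: White medium oblong mount board, 170 x 140 mm (local x is the long side), 5 mm thick, lying fixed on the bench, with a grey print 130 x 100 mm in its middle. It belongs to the medium frame and is 10 mm bigger than it all round. Origin: middle of its underside (bench level); top face 5 mm above.
- board_large: White large oblong mount board, 210 x 160 mm (local x is the long side), 5 mm thick, lying fixed on the bench, with a grey print 170 x 120 mm in its middle. It belongs to the large frame and is 10 mm bigger than it all round. Origin: middle of its underside (bench level); top face 5 mm above.
- bradawl: Bystander, to be left alone: nickel bradawl lying loose on the bench, 108 mm long along its local x (blade to +x), 20 mm thick; origin at the middle of its length at the underside.
- roller: Bystander, to be left alone: hand roller with a black rubber roll (70 mm long, 32 mm across, at +x) and a wooden handle (to -x), 158 mm long in all, 32 mm high, lying loose on the bench; origin near the middle of its length, at bench level.
Not all that is in view belongs to the job. What is shaped like the frame_small but green is not meant.

How it is judged:
On the way, in this order (a step that is already met when the one before it is completed fails the run):
1. the weight stands on its rubber pad, let go (horizontal distance between weight and pad below 0.015 m and z of weight in the frame of pad between 0 and 0.008 m and angle between weight's own z axis and vertical below 0.06 rad and linear speed of weight below 0.02 m/s and angular speed of weight below 0.15 rad/s and contact force between the fingers and weight below 0.05 N), for 0.2 s.
2. the small square frame lies on its board, let go (horizontal distance between frame_small and board_small below 0.012 m and z of frame_small in the frame of board_small between 0.001 and 0.009 m and angle between frame_small's own z axis and vertical below 0.06 rad and (angle between the x axis of frame_small and the x axis of board_small, either way round below 0.12 rad or angle between the x axis of frame_small and the y axis of board_small, either way round below 0.12 rad) and linear speed of frame_small below 0.02 m/s and angular speed of frame_small below 0.15 rad/s and contact force between the fingers and frame_small below 0.05 N), for 0.2 s.
3. the medium frame lies on its board, let go (horizontal distance between frame_medium and board_medium below 0.012 m and z of frame_medium in the frame of board_medium between 0.001 and 0.009 m and angle between frame_medium's own z axis and vertical below 0.06 rad and angle between the x axis of frame_medium and the x axis of board_medium, either way round below 0.12 rad and linear speed of frame_medium below 0.02 m/s and angular speed of frame_medium below 0.15 rad/s and contact force between the fingers and frame_medium below 0.05 N), for 0.2 s.
4. the large frame lies on its board, let go (horizontal distance between frame_large and board_large below 0.012 m and z of frame_large in the frame of board_large between 0.001 and 0.009 m and angle between frame_large's own z axis and vertical below 0.06 rad and angle between the x axis of frame_large and the x axis of board_large, either way round below 0.12 rad and linear speed of frame_large below 0.02 m/s and angular speed of frame_large below 0.15 rad/s and contact force between the fingers and frame_large below 0.05 N), for 0.2 s.
At the end, for the whole second after the job is handed in: Weight flat on the pad, centres within 15 mm. Each frame flat and face up on the board of its own size, centres within 12 mm, sides parallel within 0.12 rad (oblong frames may be turned by a half turn, the square one by quarter turns). All four at rest and let go (all of step 1 and all of step 2 and all of step 3 and all of step 4); the robot touches nothing.
It fails at once if the weight or a frame is dropped (falls unheld faster than 0.6 m/s, that is from more than about 18 mm) ((linear speed of weight above 0.6 m/s and contact force between the fingers and weight below 0.05 N) or (linear speed of frame_small above 0.6 m/s and contact force between the fingers and frame_small below 0.05 N) or (linear speed of frame_medium above 0.6 m/s and contact force between the fingers and frame_medium below 0.05 N) or (linear speed of frame_large above 0.6 m/s and contact force between the fingers and frame_large below 0.05 N)).
It fails at once if the bradawl is moved by more than 30 mm (distance of bradawl from where it was at the start of the episode above 0.03 m).
It fails at once if the roller is moved by more than 30 mm (distance of roller from where it was at the start of the episode above 0.03 m).
It also fails if it takes over 136 s, if anything falls off the work surface, if the arm or the gripper's body presses on something with over 40 N, if the wrist force passes 120 N, or if a joint passes its speed limit or range.

ROBOT

A 6-joint arm with a two-finger parallel gripper is mounted at the origin on the work surface. World frame = base frame: x ahead of the robot, y to its left, z up, the work surface at z = 0. Lengths are in m, angles in rad, forces in N, time in s.
With the tool pointing down it reaches from about 0.35 to 0.775 m from the base axis. Payload 7.3 kg.
Tool frame: the origin (TCP) lies at the very end of the fingers, on their centre line; the grasp point (between the pads) lies 19 mm behind it (robot.tcp_to_grasp is the z of the grasp point in the tool frame, in m); z points along the fingers, y is the line along which they close (so a half turn about z gives the same grasp; the last joint's range is limited). The gripper opens to 92 mm and grips with 3 to 60 N. Pads are 19 mm wide; open, the fingers measure 130 mm over their backs; the gripper's body (75 mm by 190 mm) begins 47 mm behind the grasp point.
Start: joints at [-1.409, 0.342, 1.524, -0, 1.275, -0.146], TCP at [0.159, -0.5, 0.227] pointing down, gripper open.
Joint ranges: [-2.53, 2.53], [-0.77, 2.02], [0.04, 2.7], [-1, 4.14], [0.28, 2.66], [-3.11, 3.11]. Speed limits (rad/s): [2.57, 2.57, 3.14, 3.14, 3.14, 3.14].

INTERFACE

Orientations are given as [roll, pitch, yaw] about the fixed x, y, z axes, in that order (R = Rz(yaw) Ry(pitch) Rx(roll)).
In Python, from cell import monitor, read_camera, get_calibration, job, robot gives the robot as it stands. The module is installed in compiled form; this text tells all that it offers.
- The arm moves only by the tool send_rows, never from a script. Its argument "targets" is a list of rows, each an object with "translation": the shift along the tool's x, y, z in cm, a list of three; "spin": the turn about the tool's z in degrees; "jaw": the opening, from 0 (shut) to 1 (fully open). A call has exactly 5 rows; each row is the pose to reach, as a shift and turn from the pose commanded when the call began, along the tool's axes at that moment; what a row does not reach only later rows make up. A row lasts 1/10 s, in which the tool goes at most 50 mm and 8.59 degrees, less where a joint would pass 70% of its speed; a pose out of reach is approached as far as the arm can. A call with a gripper value outside its range is refused whole. The fingers move at their own pace and stop on an object; "force" is the grip in N (left out, the last holds). Time passes only in rows, so rows that repeat a pose let the fingers close, or fill a call up. It gives the time, the measured TCP pose, the force, the opening and the grip force at its end, in the units of the state.
- monitor.observe(): the state, without advancing time (a new reading comes with each control period).
- read_camera(name): name is "scene" or "top" or "wrist"; returns (picture, depth): 480x640x3 uint8, red, green, blue; 480x640 float32, m along the optical axis (not along the pixel's ray), 0 where there is no reading.
- get_calibration(name): a dict with "intrinsics" (3x3 intrinsics, pixels), "D" ([k1, k2, p1, p2, k3] as OpenCV has them; the pictures are not rectified), "origin" and "orientation" of the camera in the world; the wrist camera has in their place "hand_eye" (4x4, takes a point from camera to tool coordinates, whose origin is the TCP and whose axes are the flange's). Camera axes: x right, y up, looking along -z (the intrinsics and any distortion apply to the point x, -y, -z); pixel columns grow to the right and rows downward; lengths in m; the calibration is good to about 2 mm. A picture is of the moment at which its call begins: read the wrist's pose just before it. get_calibration takes no time and is no camera call.
- job.hand_in(): hands the job in; it is judged then, once.
The state is a dict: "time": time; "qpos": joint angles; "qvel": joint speeds; "joint_efforts": joint torques, N m; "tool_pos": TCP position; "tool_rot": TCP orientation; "contact_force": force on the tool from outside, world axes, zero at the start; "torque": the same for the moment, N m; "opening": finger opening in m; "grip_force": force on a finger pad.
Only numpy, scipy, OpenCV 4.12 (cv2) and the standard library are available. Lean on these libraries where they do the work, as an engineer would, in place of code of your own. Each camera call takes 0.05 s, during which the arm holds its last target. There are 200 camera calls.

## Working session

There is one attempt and no reset: what is moved stays moved. The work goes in short steps, Python scripts to look and compute and a tool call to move; the robot and the scene stay as the last step left them, time stands still between calls to the robot, and variables do not carry over. Pictures are saved under pics/ and viewed, at most 14 in all, crops included, and the job is handed in when it is done.

Besides the shell and the picture viewer there is one more tool, called after "Emit:" by a JSON object that holds its "method" and its "body", one argument or row to a line. send_rows: Moves the arm, as the interface text tells. Its arguments: {"type":"object","properties":{"targets":{"type":"array"},"force":{"type":"number"}},"required":["targets"]}

```bash
mkdir -p pics; ls
python3 - <<'E'
from cell import *
import cv2,numpy as np
print(monitor.observe())
for n in("top","scene"):
    p,d=read_camera(n); cv2.imwrite(f"pics/{n}0.png",p[...,::-1]); np.savez(f"{n}0.npz",p=p,d=d); print(get_calibration(n))
print(get_calibration("wrist"),robot.tcp_to_grasp)
E
```

```text
pics
{'time': 0.0, 'qpos': array([-1.40900719e+00,  3.42727237e-01,  1.52502845e+00, -3.76515881e-05,
        1.27537782e+00, -1.46002260e-01]), 'qvel': array([ 0.00100235,  0.00037628, -0.00178145, -0.00025143,  0.0010457 ,
        0.00084017]), 'joint_efforts': array([ 6.37539506e-05, -4.31239700e+01, -2.44218099e+01,  7.16726203e-02,
        5.60436677e-02, -1.22687366e-04]), 'tool_pos': array([ 0.15899376, -0.49991773,  0.22603862]), 'tool_rot': array([-3.14006295e+00, -1.88549182e-04,  3.07802239e-01]), 'contact_force': array([-0.07655079,  0.52856135, -0.17848064]), 'torque': array([ 0.01716474, -0.00448338,  0.00866645]), 'grip_force': 0.0, 'opening': 0.09214950368941961}
{'intrinsics': array([[550.73272669,   0.        , 323.0089611 ],
       [  0.        , 550.73272669, 244.4563866 ],
       [  0.        ,   0.        ,   1.        ]]), 'D': array([-0.12195231,  0.        ,  0.        ,  0.        ,  0.        ]), 'origin': array([0.42330586, 0.01980827, 1.30718979]), 'orientation': array([ 0.05605173, -0.00395828, -1.56870045])}
{'intrinsics': array([[482.5169575 ,   0.    
[... 227 characters left out ...]
5083, 0.50599129, 0.68655749]), 'orientation': array([ 0.9710491 , -0.01701482,  2.16929567])}
{'intrinsics': array([[395.69986458,   0.        , 323.12681957],
       [  0.        , 395.69986458, 232.48694985],
       [  0.        ,   0.        ,   1.        ]]), 'D': array([0.00426728, 0.        , 0.        , 0.        , 0.        ]), 'hand_eye': array([[ 8.26889868e-04,  9.64872047e-01,  2.62718955e-01,
         7.09995668e-02],
       [ 9.99999573e-01, -6.89206862e-04, -6.16221538e-04,
         7.15649379e-04],
       [-4.13507230e-04,  2.62719353e-01, -9.64872204e-01,
        -1.59278638e-01],
       [ 0.00000000e+00,  0.00000000e+00,  0.00000000e+00,
         1.00000000e+00]])} -0.0188
```

View pics/top0.png

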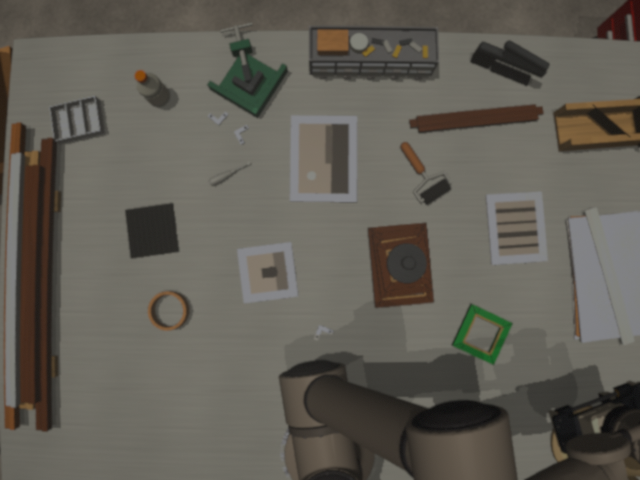

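View pics/scene0.png

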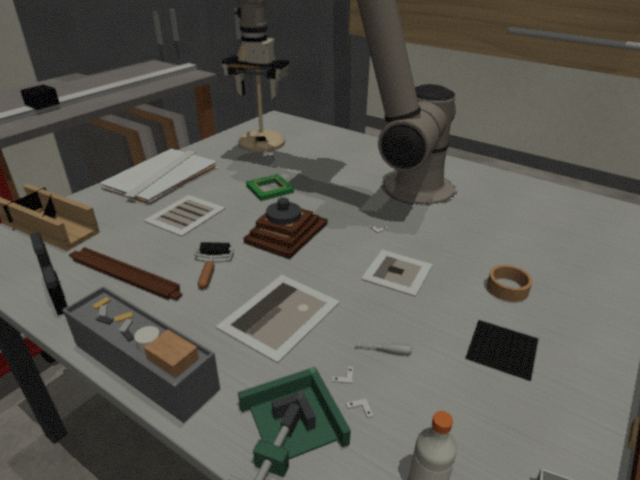

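The top picture shows the pad at (152,230), the boards small at (268,272), large at (323,158) and medium at (517,228), and the stack with the weight at (400,265). It also shows the green decoy frame at (482,334), the bradawl at (230,173) and the roller at (425,175). There are two candidates for frame_small: the brown square under the weight at about (405,265), and the green frame at (482,334). The brown one fits, being walnut, in the stack and under the weight.

```bash
cat > h.py <<'E'
from cell import *
import cv2,numpy as np
from scipy.spatial.transform import Rotation as R
def campose(name,st=None):
    c=get_calibration(name)
    if name=="wrist":
        T=R.from_euler('xyz',st["tool_rot"]).as_matrix(); h=c["hand_eye"]
        return c,T@h[:3,3]+st["tool_pos"],T@h[:3,:3]
    return c,c["origin"],R.from_euler('xyz',c["orientation"]).as_matrix()
def toplane(cp,uv,z):
    c,o,M=cp
    n=cv2.undistortPoints(np.asarray(uv,float).reshape(-1,1,2),c["intrinsics"],c["D"])[:,0]
    r=np.c_[n[:,0],-n[:,1],-np.ones(len(n))]@M.T
    z=np.broadcast_to(z,len(n))
    return o+r*((z-o[2])/r[:,2])[:,None]
def cloud(cp,d):
    c,o,M=cp
    v,u=np.mgrid[:480,:640]; 
    n=cv2.undistortPoints(np.c_[u.ravel(),v.ravel()].astype(float).reshape(-1,1,2),c["intrinsics"],c["D"])[:,0]
    dd=d.ravel()[:,None]
    return (o+(np.c_[n[:,0],-n[:,1],-np.ones(len(n))]*dd)@M.T).reshape(480,640,3)
def rect(P):
    (cx,cy),(w,h),a=cv2.minAreaRect((P[:,:2]*1000).astype(np.float32))
    if w<h: w,h,a=h,w,a+90
    return np.round([cx,cy,w,h,(a+90)%180-90],1)
def big(mask,seed):
    n,l=cv2.connectedComponents(mask.astype(np.uint8)); m=(l==l[seed[1],seed[0]]).astype(np.uint8)
    return max(cv2.findContours(m,cv2.RETR_EXTERNAL,cv2.CHAIN_APPROX_NONE)[0],key=cv2.contourArea)[:,0]
def rel(st,x,y,z,yaw=None):
    "shift in tool axes (cm) from measured pose and spin deg"
    T=R.from_euler('xyz',st["tool_rot"]).as_matrix()
    return np.round(T.T@(np.array([x,y,z])-st["tool_pos"])*100,2)
E
python3 - <<'E'
from h import *
f=np.load("top0.npz"); p=f["p"]; d=f["d"]; cp=campose("top")
hsv=cv2.cvtColor(p,cv2.COLOR_RGB2HSV)
print([hsv[y,x].tolist() for x,y in [(243,270),(294,150),(490,220),(200,220),(152,230),(375,235),(372,300),(408,263),(425,263),(350,330)]])
C=cloud(cp,d); print([np.round(C[y,x],3).tolist() for x,y in [(200,220),(243,270),(375,235),(408,263),(425,263),(152,230)]])
E
```

```text
[[113, 8, 136], [113, 8, 136], [113, 8, 134], [23, 26, 116], [18, 31, 41], [11, 116, 68], [24, 25, 103], [20, 13, 57], [15, 27, 57], [24, 25, 102]]
[[0.555, 0.31, -0.001], [0.435, 0.204, 0.002], [0.517, -0.105, 0.037], [0.451, -0.171, 0.102], [0.451, -0.215, 0.069], [0.53, 0.426, 0.002]]
```

```bash
python3 -c "
import cv2
p=cv2.imread('pics/top0.png');cv2.imwrite('pics/crop0.png',cv2.resize(p[210:370,340:540],None,fx=4,fy=4,interpolation=2)[:600])"
```

```text
(no output)
```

View pics/crop0.png

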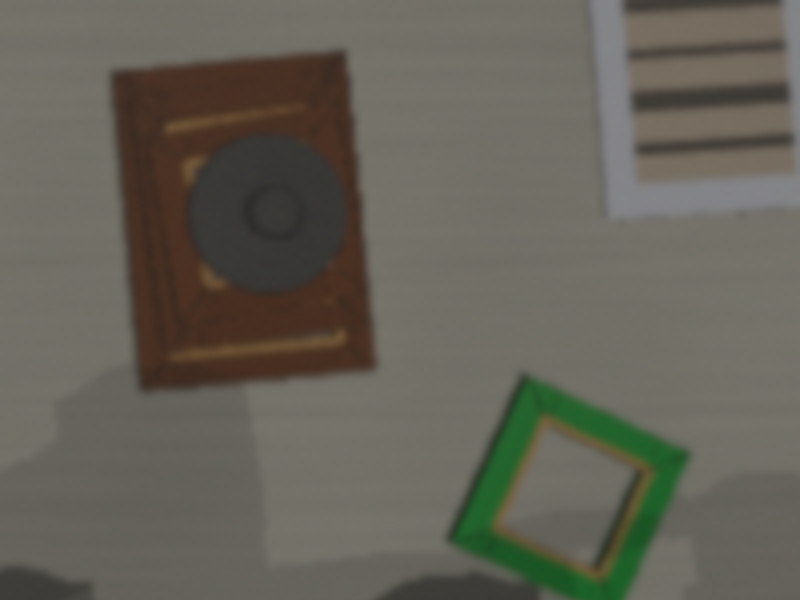

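The crop shows the walnut stack with the weight on it (knob at crop (273,212), full picture (408,263)). The green decoy at crop (570,490) is a separate frame, so frame_small is the brown one under the weight.

Run:
```python
from h import *
f=np.load("top0.npz"); p=f["p"]; d=f["d"]; cp=campose("top")
hsv=cv2.cvtColor(p,cv2.COLOR_RGB2HSV); H,S,V=[hsv[...,i].astype(int) for i in range(3)]
w=(H>95)&(S<22)&(V>110)
for n,s in dict(small=(243,270),large=(294,150),medium=(490,220)).items():
    print(n,rect(toplane(cp,big(w,s)+0.0,0.005)))
print("pad",rect(toplane(cp,big(V<75,(152,230)),0.004)))
br=((H<17)|(H>172))&(S>60)
c=big(br,(375,235)); print("brown",rect(toplane(cp,c,0.018)))
# disc at top 72mm, knob at 102
C=cloud(cp,d); Z=C[...,2]; roi=np.zeros_like(Z,bool); roi[215:315,350:450]=1
m=roi&(S<45)&(V<75)&(Z>.062)
c=big(m,(425,263)); P=toplane(cp,c,0.072); print("disc",cv2.minEnclosingCircle((P[:,:2]*1000).astype(np.float32)))
k=C[roi&(Z>.09)]; print("knob",len(k),k.mean(0))
print("rest of z",np.percentile(Z[roi],[5,25,50,75,95]))
```

```text
small [430.4 146.6 127.9 127.7   7.4]
large [ 7.040e+02  1.470e+01  2.077e+02  1.573e+02 -2.000e-01]
medium [ 538.2 -450.2  168.2  134.     4. ]
pad [529.8 426.8 119.2 118.  -82. ]
brown [ 448.9 -167.   189.   139.2    5.1]
disc ((451.2480163574219, -172.580322265625), 43.75764465332031)
knob 200 [ 0.44463264 -0.12592003  0.39004593]
rest of z [-0.00415297 -0.00079624  0.00438156  0.0385072   0.07412673]
```

```bash
cat >> h.py <<'E'
def plan(*wps):
    "waypoints (x,y,z,yaw_deg) -> shift/spin of each from the previous one, along tool axes there"
    s=monitor.observe(); p=s["tool_pos"]; T=R.from_euler('xyz',s["tool_rot"]).as_matrix()
    y=np.degrees(s["tool_rot"][2]); print("now",np.round(p,4),round(y,2),"open",round(s["opening"],4),"F",np.round(s["contact_force"],1),"grip",round(s["grip_force"],1),"t",round(s["time"],1),"q6",round(s["qpos"][5],2))
    for x in wps:
        print(np.round(T.T@(np.array(x[:3])-p)*100,2),"spin",round(y-x[3],2))
        p=np.array(x[:3]); y=x[3]; T=R.from_euler('xyz',[np.pi,0,np.radians(y)]).as_matrix()
E
python3 -c "
from h import *
plan((.451,-.172,.2,5),(.451,-.172,.0755,5))"
```

```text
now [ 0.159  -0.5     0.2261] 17.63 open 0.092 F [-0.2 -0.   0.2] grip 0.0 t 0.1 q6 -0.15
[ 37.76 -22.41   2.65] spin 12.63
[ 0.   -0.   12.45] spin 0
```

Emit:
{"method": "send_rows", "body": {
  "targets": [
    {"translation":[3.8,-2.2,0],"spin":0,"jaw":1},
    {"translation":[7.6,-4.5,0],"spin":0,"jaw":1},
    {"translation":[11.4,-6.7,0],"spin":0,"jaw":1},
    {"translation":[15.2,-9,0],"spin":0,"jaw":1},
    {"translation":[19,-11.2,0],"spin":0,"jaw":1}
  ],
  "force": 50
}}

```text
time: 0.6
tool_pos: [0.3069, -0.3344, 0.2265]
tool_rot: [-3.141, 0.0, 0.307]
contact_force: [0.2, -0.9, 0.2]
opening: 0.0919
grip_force: 0.0
```

Emit:
{"method": "send_rows", "body": {
  "targets": [
    {"translation":[3.8,-2.2,0.5],"spin":2.5,"jaw":1},
    {"translation":[7.6,-4.5,1],"spin":5,"jaw":1},
    {"translation":[11.4,-6.7,1.6],"spin":7.6,"jaw":1},
    {"translation":[15.2,-9,2.1],"spin":10.1,"jaw":1},
    {"translation":[18.8,-11.2,2.6],"spin":12.6,"jaw":1}
  ]
}}

```text
time: 1.1
tool_pos: [0.4523, -0.1706, 0.2003]
tool_rot: [-3.141, 0.0, 0.086]
contact_force: [0.8, -0.6, 0.6]
opening: 0.0921
grip_force: 0.0
```

```bash
python3 -c "
from h import *
s=monitor.observe(); p,d=read_camera('wrist'); cv2.imwrite('pics/w1.png',p[...,::-1])
plan((.451,-.172,.0755,5))"
```

```text
now [ 0.4551 -0.1662  0.1996] 4.96 open 0.0919 F [1.5 3.9 0.1] grip 0.0 t 1.1 q6 0.97
[-0.47  0.58 12.4 ] spin -0.04
```

View pics/w1.png

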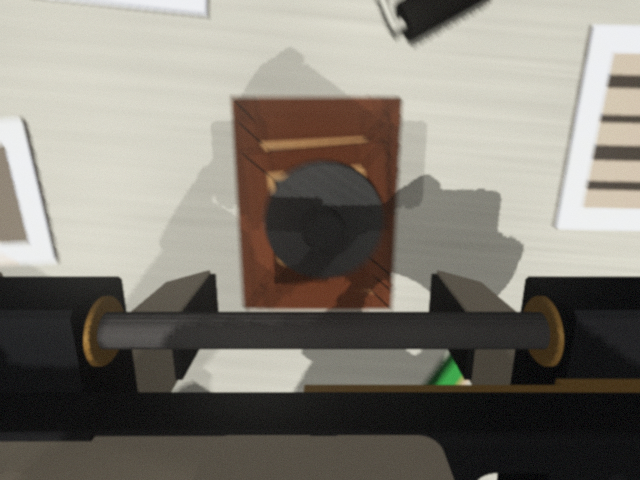

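The wrist picture shows the weight knob at (323,228) between the fingers, on the walnut stack. The arm was still settling, so I'll lower it part way and measure again.

Emit:
{"method": "send_rows", "body": {
  "targets": [
    {"translation":[0,0,1.5],"spin":0,"jaw":1},
    {"translation":[0,0,3],"spin":0,"jaw":1},
    {"translation":[0,0,5],"spin":0,"jaw":1},
    {"translation":[0,0,5],"spin":0,"jaw":1},
    {"translation":[0,0,5],"spin":0,"jaw":1}
  ]
}}

```text
time: 1.65
tool_pos: [0.4513, -0.1723, 0.1508]
tool_rot: [-3.141, 0.001, 0.088]
contact_force: [0.9, -0.3, 0.1]
opening: 0.0918
grip_force: 0.0
```

```bash
python3 -c "
from h import *
s=monitor.observe(); p,d=read_camera('wrist'); np.savez('w2.npz',p=p,d=d)
C=cloud(campose('wrist',s),d); Z=C[...,2]; m=np.zeros_like(Z,bool); m[100:330,200:440]=1
k=C[m&(Z>.096)&(Z<.106)]; print('knob',len(k),np.median(k,0),k.min(0),k.max(0))
k=C[m&(Z>.068)&(Z<.076)]; print('disc',len(k),k.min(0),k.max(0))
plan((.451,-.172,.0755,5))"
```

```text
knob 2176 [ 0.45325874 -0.17369112  0.1028645 ] [ 0.43664804 -0.18876012  0.09606405] [ 0.46654125 -0.15891749  0.10571209]
disc 12149 [ 0.40665359 -0.21850362  0.06801317] [ 0.49614499 -0.12899396  0.07599819]
now [ 0.4517 -0.1726  0.1513] 5.03 open 0.0917 F [ 1.4  0.5 -0.4] grip 0.0 t 1.7 q6 0.96
[-0.07 -0.07  7.58] spin 0.03
```

Emit:
{"method": "send_rows", "body": {
  "targets": [
    {"translation":[0,0.1,2],"spin":0,"jaw":1},
    {"translation":[0,0.1,4.5],"spin":0,"jaw":1},
    {"translation":[0,0.1,6.5],"spin":0,"jaw":1},
    {"translation":[0,0.1,7.4],"spin":0,"jaw":1},
    {"translation":[0,0.1,7.5],"spin":0,"jaw":1}
  ]
}}

```text
time: 2.2
tool_pos: [0.4515, -0.1734, 0.0756]
tool_rot: [-3.141, 0.001, 0.088]
contact_force: [0.0, -0.5, 1.1]
opening: 0.0921
grip_force: 0.0
```

Emit:
{"method": "send_rows", "body": {
  "targets": [
    {"translation":[0,0,0],"spin":0,"jaw":0.6},
    {"translation":[0,0,0],"spin":0,"jaw":0.3},
    {"translation":[0,0,0],"spin":0,"jaw":0},
    {"translation":[0,0,0],"spin":0,"jaw":0},
    {"translation":[0,0,0],"spin":0,"jaw":0}
  ]
}}

```text
time: 2.7
tool_pos: [0.4517, -0.1734, 0.076]
tool_rot: [3.141, -0.001, 0.088]
contact_force: [0.9, 0.2, 0.0]
opening: 0.0566
grip_force: 0.0
```

Emit:
{"method": "send_rows", "body": {
  "targets": [
    {"translation":[0,0,0],"spin":0,"jaw":0},
    {"translation":[0,0,0],"spin":0,"jaw":0},
    {"translation":[0,0,0],"spin":0,"jaw":0},
    {"translation":[0,0,-0.5],"spin":0,"jaw":0},
    {"translation":[0,0,-1],"spin":0,"jaw":0}
  ]
}}

```text
time: 3.2
tool_pos: [0.4507, -0.1729, 0.0852]
tool_rot: [-3.14, 0.002, 0.088]
contact_force: [0.3, -0.2, -6.8]
opening: 0.0282
grip_force: 50.0
```

```bash
python3 -c "
from h import *
plan((.451,-.172,.165,5),(.451+.026,.028,.165,5),(.451+.052,.228,.165,5),(.53,.427,.165,5),(.53,.427,.029,5))"
```

```text
now [ 0.4507 -0.1729  0.0852] 5.04 open 0.0282 F [ 0.3 -0.2 -6.8] grip 50.0 t 3.2 q6 0.96
[ 0.02 -0.1  -7.98] spin 0.04
[  4.33 -19.7   -0.  ] spin 0
[  4.33 -19.7   -0.  ] spin 0
[  4.42 -19.59  -0.  ] spin 0
[ 0.  -0.  13.6] spin 0
```

Emit:
{"method": "send_rows", "body": {
  "targets": [
    {"translation":[0,0,-1.2],"spin":0,"jaw":0},
    {"translation":[0,0,-3.2],"spin":0,"jaw":0},
    {"translation":[0,0,-5.4],"spin":0,"jaw":0},
    {"translation":[0.2,-0.8,-7.2],"spin":0,"jaw":0},
    {"translation":[0.6,-2.6,-8],"spin":0,"jaw":0}
  ]
}}

```text
time: 3.7
tool_pos: [0.4557, -0.1478, 0.1673]
tool_rot: [3.14, -0.002, 0.086]
contact_force: [0.1, 1.0, -7.9]
opening: 0.0282
grip_force: 50.0
```

Emit:
{"method": "send_rows", "body": {
  "targets": [
    {"translation":[0.7,-3.2,0],"spin":0,"jaw":0},
    {"translation":[1.5,-7,0],"spin":0,"jaw":0},
    {"translation":[2.4,-11,0],"spin":0,"jaw":0},
    {"translation":[3.3,-15,0],"spin":0,"jaw":0},
    {"translation":[4.2,-19,0],"spin":0,"jaw":0}
  ]
}}

```text
time: 4.2
tool_pos: [0.4798, 0.0476, 0.1655]
tool_rot: [-3.142, 0.001, 0.088]
contact_force: [0.6, 0.2, -7.1]
opening: 0.0283
grip_force: 50.0
```

Emit:
{"method": "send_rows", "body": {
  "targets": [
    {"translation":[0.9,-4,0],"spin":0,"jaw":0},
    {"translation":[1.8,-8,0],"spin":0,"jaw":0},
    {"translation":[2.7,-12,0],"spin":0,"jaw":0},
    {"translation":[3.6,-16,0],"spin":0,"jaw":0},
    {"translation":[4.5,-20,0],"spin":0,"jaw":0}
  ]
}}

```text
time: 4.7
tool_pos: [0.507, 0.2507, 0.1651]
tool_rot: [3.141, 0.002, 0.088]
contact_force: [1.9, -1.0, -6.8]
opening: 0.0286
grip_force: 50.0
```

Emit:
{"method": "send_rows", "body": {
  "targets": [
    {"translation":[0.9,-4,0],"spin":0,"jaw":0},
    {"translation":[1.8,-8,0],"spin":0,"jaw":0},
    {"translation":[2.6,-11.5,0],"spin":0,"jaw":0},
    {"translation":[3.3,-14.5,0],"spin":0,"jaw":0},
    {"translation":[3.8,-16.5,0],"spin":0,"jaw":0}
  ]
}}

```text
time: 5.2
tool_pos: [0.5301, 0.4189, 0.1644]
tool_rot: [3.141, 0.002, 0.089]
contact_force: [-0.7, -0.9, -7.0]
opening: 0.0282
grip_force: 50.0
```

```bash
python3 -c "
from h import *
s=monitor.observe(); p,d=read_camera('wrist'); cv2.imwrite('pics/w3.png',p[...,::-1])
plan((.53,.427,.029,5))"
```

```text
now [0.5301 0.4216 0.1642] 5.2 open 0.0284 F [-1.   2.1 -6.2] grip 50.0 t 5.2 q6 2.04
[ 0.05 -0.52 13.52] spin 0.2
```

View pics/w3.png

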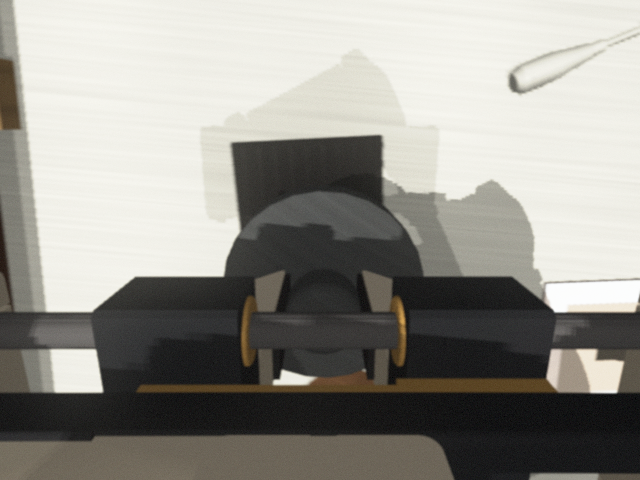

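The picture shows the weight held level, with the disc centred at about (323,280) over the black pad at (308,190).

Emit:
{"method": "send_rows", "body": {
  "targets": [
    {"translation":[0,-0.4,2.5],"spin":0,"jaw":0},
    {"translation":[0,-0.4,6],"spin":0,"jaw":0},
    {"translation":[0,-0.4,9.5],"spin":0,"jaw":0},
    {"translation":[0,-0.4,12],"spin":0,"jaw":0},
    {"translation":[0,-0.4,13],"spin":0,"jaw":0}
  ]
}}

```text
time: 5.75
tool_pos: [0.5283, 0.4192, 0.0314]
tool_rot: [3.138, 0.007, 0.088]
contact_force: [-0.4, -0.7, -7.5]
opening: 0.0285
grip_force: 50.0
```

Emit:
{"method": "send_rows", "body": {
  "targets": [
    {"translation":[0,0,0.2],"spin":0,"jaw":0},
    {"translation":[0,0,0.4],"spin":0,"jaw":0},
    {"translation":[0,0,0.5],"spin":0,"jaw":0},
    {"translation":[0,0,0.6],"spin":0,"jaw":0},
    {"translation":[0,0,0.6],"spin":0,"jaw":0}
  ]
}}

```text
time: 6.25
tool_pos: [0.531, 0.4211, 0.0306]
tool_rot: [-3.141, -0.001, 0.088]
contact_force: [0.3, 0.4, -6.8]
opening: 0.028
grip_force: 50.0
```

```bash
python3 -c "
from h import *
plan((.53,.427,.0257,5))"
```

```text
now [0.531  0.4211 0.0306] 5.04 open 0.028 F [ 0.3  0.4 -6.8] grip 50.0 t 6.2 q6 2.04
[-0.05 -0.6   0.49] spin 0.04
```

Emit:
{"method": "send_rows", "body": {
  "targets": [
    {"translation":[-0.1,-0.3,0],"spin":0,"jaw":0},
    {"translation":[-0.1,-0.6,0],"spin":0,"jaw":0},
    {"translation":[-0.1,-0.6,0.2],"spin":0,"jaw":0},
    {"translation":[-0.1,-0.6,0.4],"spin":0,"jaw":0},
    {"translation":[-0.1,-0.6,0.45],"spin":0,"jaw":0}
  ]
}}

```text
time: 6.75
tool_pos: [0.5293, 0.4273, 0.0267]
tool_rot: [-3.141, -0.001, 0.088]
contact_force: [-4.1, -1.1, 6.7]
opening: 0.0282
grip_force: 50.0
```

Contact: the vertical force went from -6.8 to +6.7 N, so the weight is standing. Release it and rise.

Emit:
{"method": "send_rows", "body": {
  "targets": [
    {"translation":[0,0,-0.1],"spin":0,"jaw":0},
    {"translation":[0,0,-0.1],"spin":0,"jaw":0.5},
    {"translation":[0,0,-0.1],"spin":0,"jaw":0.9},
    {"translation":[0,0,-0.1],"spin":0,"jaw":0.9},
    {"translation":[0,0,-0.1],"spin":0,"jaw":0.9}
  ]
}}

```text
time: 7.25
tool_pos: [0.5295, 0.4268, 0.0264]
tool_rot: [-3.141, -0.001, 0.088]
contact_force: [-0.5, -0.6, 0.2]
opening: 0.0557
grip_force: 0.0
```

Emit:
{"method": "send_rows", "body": {
  "targets": [
    {"translation":[0,0,-0.5],"spin":0,"jaw":0.9},
    {"translation":[0,0,-2.5],"spin":0,"jaw":0.9},
    {"translation":[0,0,-6],"spin":0,"jaw":0.9},
    {"translation":[0,0,-10],"spin":0,"jaw":0.9},
    {"translation":[0,0,-14],"spin":0,"jaw":0.9}
  ]
}}

```text
time: 7.75
tool_pos: [0.529, 0.4266, 0.1679]
tool_rot: [3.141, 0.0, 0.088]
contact_force: [-0.1, -0.0, -0.1]
opening: 0.0822
grip_force: 0.0
```

```bash
python3 -c "
from h import *
s=monitor.observe(); p,d=read_camera('wrist')
C=cloud(campose('wrist',s),d); Z=C[...,2]; m=np.zeros_like(Z,bool); m[60:400,130:510]=1
k=C[m&(Z>.018)&(Z<.026)]; print('disc',len(k),(k.min(0)+k.max(0))/2,np.median(k[:,2]))
plan((.4,-.14,.24,5))"
```

```text
disc 8082 [0.47480243 0.4129978  0.02200042] 0.024245192061765314
now [0.5318 0.4285 0.1765] 5.04 open 0.0825 F [1.8 1.4 6. ] grip 0.0 t 7.8 q6 2.05
[-18.04  55.43  -6.87] spin 0.04
```

Emit:
{"method": "send_rows", "body": {
  "targets": [
    {"translation":[-1,3,-1],"spin":0,"jaw":0.9},
    {"translation":[-2,7.5,-3],"spin":0,"jaw":0.9},
    {"translation":[-3,12,-5],"spin":0,"jaw":0.9},
    {"translation":[-4.3,16.5,-6],"spin":0,"jaw":0.9},
    {"translation":[-5.5,21,-6.5],"spin":0,"jaw":0.9}
  ]
}}

```text
time: 8.3
tool_pos: [0.4927, 0.2112, 0.2328]
tool_rot: [-3.141, -0.003, 0.088]
contact_force: [0.3, -1.1, -0.9]
opening: 0.0825
grip_force: 0.0
```

Emit:
{"method": "send_rows", "body": {
  "targets": [
    {"translation":[-1.2,4.5,0],"spin":0,"jaw":0.9},
    {"translation":[-2.4,9,0],"spin":0,"jaw":0.9},
    {"translation":[-3.6,13.5,0],"spin":0,"jaw":0.9},
    {"translation":[-4.8,18,0],"spin":0,"jaw":0.9},
    {"translation":[-6,22.5,0],"spin":0,"jaw":0.9}
  ]
}}

```text
time: 8.8
tool_pos: [0.4523, -0.0183, 0.2317]
tool_rot: [3.141, -0.001, 0.088]
contact_force: [1.2, -1.1, 1.1]
opening: 0.0825
grip_force: 0.0
```

Emit:
{"method": "send_rows", "body": {
  "targets": [
    {"translation":[-1,4.5,0],"spin":0,"jaw":0.9},
    {"translation":[-2,8.5,0],"spin":0,"jaw":0.9},
    {"translation":[-3,12,0],"spin":0,"jaw":0.9},
    {"translation":[-3.5,14.6,0],"spin":0,"jaw":0.5},
    {"translation":[-3.5,14.6,0],"spin":0,"jaw":0.5}
  ]
}}

```text
time: 9.3
tool_pos: [0.4304, -0.1681, 0.2315]
tool_rot: [3.14, -0.001, 0.084]
contact_force: [-0.4, 0.1, 1.0]
opening: 0.0713
grip_force: 0.0
```

```bash
python3 -c "
from h import *
s=monitor.observe(); p,d=read_camera('wrist'); cv2.imwrite('pics/w4.png',p[...,::-1]); np.savez('w4.npz',p=p,d=d,pos=s['tool_pos'],rot=s['tool_rot'])
plan()
p,d=read_camera('top'); np.savez('top4.npz',p=p,d=d); cv2.imwrite('pics/top4.png',p[...,::-1])
C=cloud(campose('top'),d);Z=C[...,2]; m=np.zeros_like(Z,bool); m[190:270,110:200]=1
k=C[m&(Z>.015)&(Z<.03)]; print('disc',len(k),(k.min(0)+k.max(0))/2,k.max(0)-k.min(0))"
```

```text
now [ 0.4305 -0.1663  0.2314] 4.86 open 0.067 F [ 0.2 -0.1  0.1] grip 0.0 t 9.3 q6 0.95
disc 959 [0.53026657 0.42631104 0.0224389 ] [0.08871262 0.08975542 0.01478924]
```

View pics/w4.png

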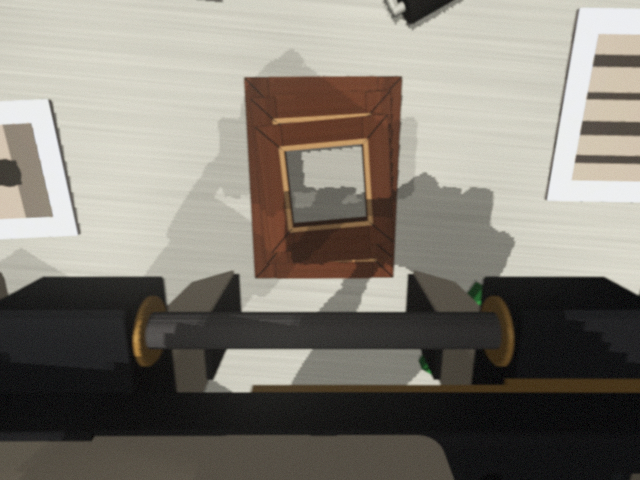

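The picture shows the small frame on top with its opening centred at about (327,185), tilted about 4° against the frames below. The weight stands within 1 mm of the middle of the pad.

```bash
cat >> h.py <<'E'
def edges(P,yaw,L,W,step=.5):
    "square fit: robust extents of the point set in a frame turned by yaw (deg)"
    best=None
    for a in np.arange(yaw-9,yaw+9,.25):
        c,s=np.cos(np.radians(a)),np.sin(np.radians(a)); q=P[:,:2]@np.array([[c,-s],[s,c]])
        lo,hi=np.percentile(q,[.5,99.5],axis=0); A=np.prod(hi-lo)
        if best is None or A<best[0]:
            best=(A,a,np.array([[c,-s],[s,c]])@((lo+hi)/2),hi-lo)
    return np.round(best[1],2),np.round(best[2]*1000,1),np.round(best[3]*1000,1)
def brown(p):
    hsv=cv2.cvtColor(p,cv2.COLOR_RGB2HSV); H,S=hsv[...,0],hsv[...,1]
    return ((H<22)|(H>172))&(S>60)
E
python3 - <<'E'
from h import *
f=np.load("w4.npz"); p,d=f["p"],f["d"]; st=dict(tool_pos=f["pos"],tool_rot=f["rot"])
cp=campose("wrist",st); C=cloud(cp,d); Z=C[...,2]
m=np.zeros_like(Z,bool); m[60:290,225:420]=1; m&=brown(p)
h,e=np.histogram(Z[m],bins=np.arange(0,.07,.003)); print(dict(zip(np.round(e,3),h)))
for lo,hi,n in((.047,.06,"small"),(.028,.06,"med+"),(.008,.06,"large+")):
    k=C[m&(Z>lo)&(Z<hi)]; print(n,len(k),edges(k,5,0,0),rect(k),np.median(k[:,2]))
# opening of small by depth at top height
cp2=campose("top"); f=np.load("top4.npz"); C=cloud(cp2,f["d"]); Z=C[...,2]; m=np.zeros_like(Z,bool); m[215:320,355:445]=1
m&=brown(f["p"])
for lo,hi,n in((.047,.06,"small"),(.028,.06,"med+"),(.008,.06,"large+")):
    k=C[m&(Z>lo)&(Z<hi)]; print("top",n,len(k),edges(k,5,0,0) if len(k)>9 else "")
E
```

```text
{np.float64(0.0): np.int64(102), np.float64(0.003): np.int64(3), np.float64(0.006): np.int64(0), np.float64(0.009): np.int64(0), np.float64(0.012): np.int64(0), np.float64(0.015): np.int64(350), np.float64(0.018): np.int64(6681), np.float64(0.021): np.int64(100), np.float64(0.024): np.int64(1), np.float64(0.027): np.int64(1), np.float64(0.03): np.int64(1), np.float64(0.033): np.int64(272), np.float64(0.036): np.int64(5550), np.float64(0.039): np.int64(150), np.float64(0.042): np.int64(84), np.float64(0.045): np.int64(79), np.float64(0.048): np.int64(108), np.float64(0.051): np.int64(552), np.float64(0.054): np.int64(10015), np.float64(0.057): np.int64(131), np.float64(0.06): np.int64(0), np.float64(0.063): np.int64(0), np.float64(0.066): np.int64(0)}
small 10833 (np.float64(10.25), array([ 451.4, -170.9]), array([109. , 108.9])) [ 451.1 -170.9  110.3  110.3  -79.9] 0.05529805685303224
med+ 16943 (np.float64(7.25), array([ 452.7, -168.8]), array([148.6, 118.2])) [ 452.3 -169.3  150.6  120.4    7.8] 0.05468863905121363
large+ 24075 (np.float64(5.25), array([ 448.4, -167.8]), array([187.3, 137. ])) [ 447.9 -167.8  190.3  138.9    5.2] 0.03803561424046925
top small 361 (np.float64(12.25), array([ 492.1, -151.3]), array([25.1, 89.1]))
top med+ 866 (np.float64(8.0), array([ 452.8, -165.1]), array([149.4, 115. ]))
top large+ 1656 (np.float64(5.25), array([ 448.8, -166.7]), array([187.3, 136.6]))
```

```bash
python3 -c "
from h import *
plan((.4435,-.1276,.075,10.2),(.4435,-.1276,.038,10.2),(.4435,-.1276,.12,10.2),(.4247,.1902,.12,7.4),(.4247,.1902,.0075,7.4))"
```

```text
now [ 0.4306 -0.1653  0.2313] 4.94 open 0.0632 F [ 0.  -0.4 -0.3] grip 0.0 t 9.4 q6 0.95
[ 1.6  -3.64 15.63] spin -5.26
[ 0.  -0.   3.7] spin 0.0
[ 0.   0.  -8.2] spin 0.0
[  3.78 -31.61  -0.  ] spin 2.8
[ 0.   -0.   11.25] spin 0.0
```

Emit:
{"method": "send_rows", "body": {
  "targets": [
    {"translation":[0.4,-0.9,3.5],"spin":-1.3,"jaw":0.55},
    {"translation":[0.8,-1.8,7.5],"spin":-2.6,"jaw":0.55},
    {"translation":[1.2,-2.7,11.5],"spin":-4,"jaw":0.55},
    {"translation":[1.6,-3.6,15],"spin":-5.2,"jaw":0.55},
    {"translation":[1.6,-3.6,15.6],"spin":-5.2,"jaw":0.55}
  ]
}}

```text
time: 9.9
tool_pos: [0.4415, -0.1247, 0.0723]
tool_rot: [-3.137, 0.006, 0.182]
contact_force: [0.8, -0.1, 0.8]
opening: 0.0504
grip_force: 0.0
```

```bash
python3 -c "
from h import *
plan((.4435,-.1276,.038,10.2))"
```

```text
now [ 0.4415 -0.1247  0.0723] 10.41 open 0.0504 F [ 0.8 -0.1  0.8] grip 0.0 t 9.9 q6 0.95
[0.17 0.33 3.43] spin 0.21
```

Emit:
{"method": "send_rows", "body": {
  "targets": [
    {"translation":[0,0,0],"spin":0,"jaw":0.55},
    {"translation":[0,0,1],"spin":0,"jaw":0.55},
    {"translation":[0,0,2.2],"spin":0,"jaw":0.55},
    {"translation":[0,0,3.2],"spin":0,"jaw":0.55},
    {"translation":[0,0,3.5],"spin":0,"jaw":0.55}
  ]
}}

```text
time: 10.4
tool_pos: [0.4436, -0.1282, 0.0401]
tool_rot: [3.141, -0.0, 0.178]
contact_force: [0.4, -0.1, -0.1]
opening: 0.0504
grip_force: 0.0
```

Emit:
{"method": "send_rows", "body": {
  "targets": [
    {"translation":[0,0,0.2],"spin":0,"jaw":0.5},
    {"translation":[0,0,0.2],"spin":0,"jaw":0.3},
    {"translation":[0,0,0.2],"spin":0,"jaw":0},
    {"translation":[0,0,0.2],"spin":0,"jaw":0},
    {"translation":[0,0,0.2],"spin":0,"jaw":0}
  ],
  "force": 40
}}

```text
time: 10.9
tool_pos: [0.4437, -0.1279, 0.0385]
tool_rot: [3.141, -0.0, 0.179]
contact_force: [-0.6, 0.6, 1.5]
opening: 0.0217
grip_force: 40.0
```

Emit:
{"method": "send_rows", "body": {
  "targets": [
    {"translation":[0,0,0],"spin":0,"jaw":0},
    {"translation":[0,0,0],"spin":0,"jaw":0},
    {"translation":[0,0,0],"spin":0,"jaw":0},
    {"translation":[0,0,-0.5],"spin":0,"jaw":0},
    {"translation":[0,0,-1.5],"spin":0,"jaw":0}
  ]
}}

```text
time: 11.4
tool_pos: [0.4429, -0.1276, 0.053]
tool_rot: [-3.14, 0.002, 0.179]
contact_force: [0.2, -0.3, -0.9]
opening: 0.0216
grip_force: 40.0
```

Emit:
{"method": "send_rows", "body": {
  "targets": [
    {"translation":[0,0,-1.5],"spin":0,"jaw":0},
    {"translation":[0,0,-3.5],"spin":0,"jaw":0},
    {"translation":[0,0,-5.5],"spin":0,"jaw":0},
    {"translation":[0,0,-6.5],"spin":0,"jaw":0},
    {"translation":[0,0,-6.5],"spin":0,"jaw":0}
  ]
}}

```text
time: 11.9
tool_pos: [0.4443, -0.1282, 0.1196]
tool_rot: [3.14, -0.003, 0.179]
contact_force: [0.2, 0.4, -0.8]
opening: 0.0214
grip_force: 40.0
```

Run:
```python
from h import *
s=monitor.observe(); p,d=read_camera('wrist'); cv2.imwrite('pics/w5.png',p[...,::-1])
C=cloud(campose('wrist',s),d); Z=C[...,2]; m=np.zeros_like(Z,bool); m[20:300,200:640]=1; m&=brown(p)
k=C[m&(Z>.08)]; print(len(k),edges(k,10,0,0),np.percentile(k[:,2],[2,50,98]))
plan((.4247,.1902,.12,7.4),(.4247,.1902,.0085,7.4))
```

```text
28185 (np.float64(9.0), array([ 489.1, -165.3]), array([ 64.5, 108.3])) [0.12507282 0.13656524 0.1382818 ]
now [ 0.4437 -0.1279  0.1186] 10.24 open 0.0215 F [ 0.1 -0.2 -1.2] grip 40.0 t 11.9 q6 0.95
[  3.79 -31.64  -0.16] spin 2.84
[ 0.   -0.   11.15] spin 0.0
```

View pics/w5.png

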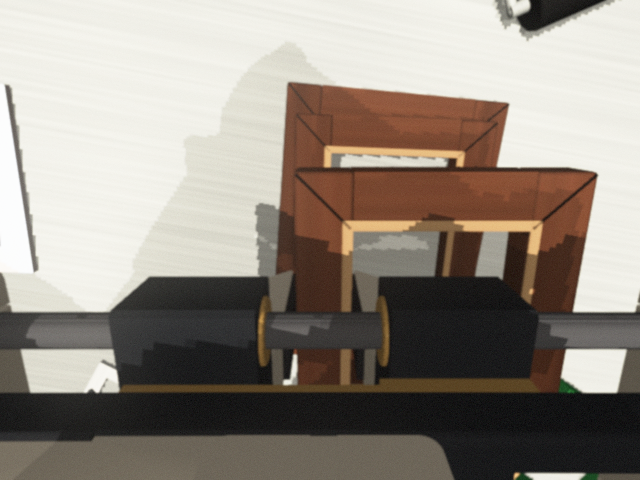

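The small frame is held level by its rail (rail between the fingers at about (320,325)), and the medium and large frames stayed put behind it.

Emit:
{"method": "send_rows", "body": {
  "targets": [
    {"translation":[0.3,-2.5,0],"spin":0,"jaw":0},
    {"translation":[0.8,-6.5,0],"spin":0,"jaw":0},
    {"translation":[1.3,-10.8,0],"spin":0,"jaw":0},
    {"translation":[1.8,-15,0],"spin":0,"jaw":0},
    {"translation":[2.3,-19.2,0],"spin":0,"jaw":0}
  ]
}}

```text
time: 12.45
tool_pos: [0.431, 0.0667, 0.1172]
tool_rot: [-3.141, 0.002, 0.178]
contact_force: [0.7, 0.4, -0.9]
opening: 0.0213
grip_force: 40.0
```

Emit:
{"method": "send_rows", "body": {
  "targets": [
    {"translation":[0.4,-4,0],"spin":1,"jaw":0},
    {"translation":[0.9,-7.8,0],"spin":2,"jaw":0},
    {"translation":[1.3,-10.8,0],"spin":2.8,"jaw":0},
    {"translation":[1.5,-12.4,0],"spin":2.8,"jaw":0},
    {"translation":[1.5,-12.4,0],"spin":2.8,"jaw":0}
  ]
}}

```text
time: 12.95
tool_pos: [0.4238, 0.1915, 0.1171]
tool_rot: [3.142, 0.002, 0.133]
contact_force: [0.4, -0.1, -1.9]
opening: 0.0215
grip_force: 40.0
```

Emit:
{"method": "send_rows", "body": {
  "targets": [
    {"translation":[0,0,1.5],"spin":0,"jaw":0},
    {"translation":[0,0,4],"spin":0,"jaw":0},
    {"translation":[0,0,6.5],"spin":0,"jaw":0},
    {"translation":[0,0,8.3],"spin":0,"jaw":0},
    {"translation":[0,0,8.8],"spin":0,"jaw":0}
  ]
}}

```text
time: 13.45
tool_pos: [0.4231, 0.1885, 0.0279]
tool_rot: [3.141, 0.005, 0.129]
contact_force: [-0.5, 1.3, -1.1]
opening: 0.0221
grip_force: 40.0
```

Run:
```python
from h import *
plan((.4247,.1902,.0085,7.4))
s=monitor.observe(); p,d=read_camera('wrist'); cv2.imwrite('pics/w6.png',p[...,::-1])
```

```text
now [0.4231 0.1885 0.0279] 7.39 open 0.0221 F [-0.5  1.3 -1.1] grip 40.0 t 13.4 q6 1.7
[ 0.19 -0.15  1.94] spin -0.01
```

View pics/w6.png

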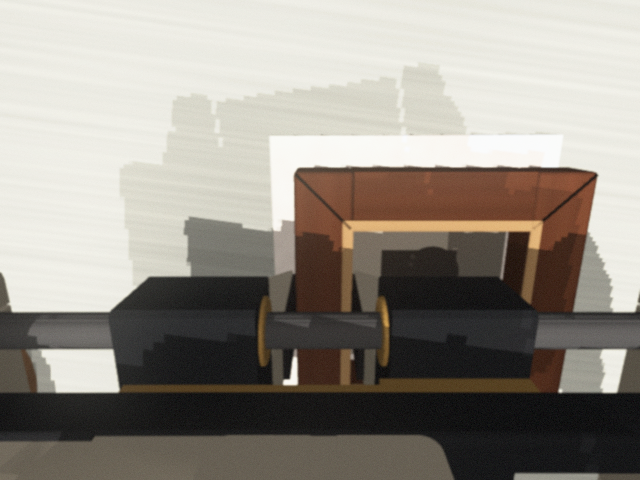

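The frame hangs square over its board: the board's far edge is at (415,140), and the frame's far edge at (445,172) is parallel to it. Lower it.

Emit:
{"method": "send_rows", "body": {
  "targets": [
    {"translation":[0.1,0,0.4],"spin":0,"jaw":0},
    {"translation":[0.1,0,0.9],"spin":0,"jaw":0},
    {"translation":[0.1,0,1.4],"spin":0,"jaw":0},
    {"translation":[0.1,0,1.8],"spin":0,"jaw":0},
    {"translation":[0.1,0,1.9],"spin":0,"jaw":0}
  ]
}}

```text
time: 14.0
tool_pos: [0.4256, 0.1899, 0.0109]
tool_rot: [3.141, 0.0, 0.13]
contact_force: [0.1, 0.4, -0.6]
opening: 0.0216
grip_force: 40.0
```

Emit:
{"method": "send_rows", "body": {
  "targets": [
    {"translation":[0,0,0],"spin":0,"jaw":0},
    {"translation":[0,0,0.1],"spin":0,"jaw":0},
    {"translation":[0,0,0.2],"spin":0,"jaw":0},
    {"translation":[0,0,0.2],"spin":0,"jaw":0},
    {"translation":[0,0,0.2],"spin":0,"jaw":0}
  ]
}}

```text
time: 14.5
tool_pos: [0.4258, 0.19, 0.0092]
tool_rot: [3.142, -0.0, 0.13]
contact_force: [0.7, 0.2, -2.3]
opening: 0.0215
grip_force: 40.0
```

Emit:
{"method": "send_rows", "body": {
  "targets": [
    {"translation":[0,0,0.1],"spin":0,"jaw":0},
    {"translation":[0,0,0.15],"spin":0,"jaw":0},
    {"translation":[0,0,0.2],"spin":0,"jaw":0},
    {"translation":[0,0,0.2],"spin":0,"jaw":0},
    {"translation":[0,0,0.2],"spin":0,"jaw":0}
  ]
}}

```text
time: 15.0
tool_pos: [0.4258, 0.19, 0.0075]
tool_rot: [3.141, -0.0, 0.13]
contact_force: [-1.7, -1.1, 6.0]
opening: 0.0218
grip_force: 40.0
```

Emit:
{"method": "send_rows", "body": {
  "targets": [
    {"translation":[0,0,0],"spin":0,"jaw":0.3},
    {"translation":[0,0,0],"spin":0,"jaw":0.5},
    {"translation":[0,0,0],"spin":0,"jaw":0.5},
    {"translation":[0,0,0],"spin":0,"jaw":0.5},
    {"translation":[0,0,-0.3],"spin":0,"jaw":0.5}
  ]
}}

```text
time: 15.5
tool_pos: [0.4255, 0.1899, 0.0099]
tool_rot: [3.141, 0.001, 0.13]
contact_force: [-0.1, -0.5, -0.6]
opening: 0.0459
grip_force: 0.0
```

Emit:
{"method": "send_rows", "body": {
  "targets": [
    {"translation":[0,0,-1.5],"spin":0,"jaw":0.5},
    {"translation":[0,0,-4],"spin":0,"jaw":0.5},
    {"translation":[0,0,-8],"spin":0,"jaw":0.5},
    {"translation":[0,0.5,-12],"spin":0,"jaw":0.5},
    {"translation":[0,3,-15],"spin":0,"jaw":0.5}
  ]
}}

```text
time: 16.0
tool_pos: [0.43, 0.1613, 0.1628]
tool_rot: [-3.141, -0.003, 0.132]
contact_force: [1.1, -0.2, -0.1]
opening: 0.0458
grip_force: 0.0
```

Run:
```python
from h import *
# goal: medium +y rail grasp
a=np.radians(7.4); c=np.array([.4525,-.169])+49*.001*np.array([-np.sin(a),np.cos(a)]); print(c)
plan((.4305,-.1653,.23,5),(c[0],c[1],.06,7.4))
```

```text
[ 0.44618902 -0.12040811]
now [0.43   0.1613 0.1628] 7.58 open 0.0458 F [ 1.1 -0.2 -0.1] grip 0.0 t 16.0 q6 1.63
[-4.24 32.38 -6.75] spin 2.58
[ 1.95 -4.34 17.  ] spin -2.4
```

Emit:
{"method": "send_rows", "body": {
  "targets": [
    {"translation":[-0.6,4.5,-1.5],"spin":0,"jaw":0.55},
    {"translation":[-1.2,9,-3],"spin":0,"jaw":0.55},
    {"translation":[-1.8,13.5,-4.5],"spin":0,"jaw":0.55},
    {"translation":[-2.4,18,-6],"spin":0,"jaw":0.55},
    {"translation":[-3,22.5,-6.8],"spin":0,"jaw":0.55}
  ]
}}

```text
time: 16.5
tool_pos: [0.429, -0.0686, 0.2298]
tool_rot: [3.14, -0.002, 0.13]
contact_force: [2.1, -0.7, -0.8]
opening: 0.0508
grip_force: 0.0
```

Emit:
{"method": "send_rows", "body": {
  "targets": [
    {"translation":[-0.6,4,0],"spin":0,"jaw":0.55},
    {"translation":[-1,7.5,0],"spin":0,"jaw":0.55},
    {"translation":[-1.2,9.8,0],"spin":0,"jaw":0.55},
    {"translation":[-1.2,9.8,0],"spin":0,"jaw":0.55},
    {"translation":[-1.2,9.8,0],"spin":0,"jaw":0.55}
  ]
}}

```text
time: 17.0
tool_pos: [0.4295, -0.1653, 0.2281]
tool_rot: [-3.141, 0.0, 0.129]
contact_force: [-0.3, 0.8, -0.2]
opening: 0.0503
grip_force: 0.0
```

```bash
cat > look.py <<'E'
from h import *
s=monitor.observe(); p,d=read_camera('wrist'); cp=campose("wrist",s); C=cloud(cp,d); Z=C[...,2]
m=np.zeros_like(Z,bool); m[20:290,180:460]=1; m&=brown(p)
for lo,hi,n in((.028,.045,"med"),(.008,.045,"large")):
    k=C[m&(Z>lo)&(Z<hi)]
    if len(k)>500: print(n,len(k),edges(k,5,0,0),np.median(k[:,2]))
p,d=read_camera('top'); cp=campose("top"); C=cloud(cp,d); Z=C[...,2]; b=brown(p)
cv2.imwrite('pics/topL.png',p[...,::-1])
for n,(u,v),r in(("small",(268,272),45),("medium",(517,228),55),("large",(323,158),60)):
    m=np.zeros_like(b); m[v-r:v+r,u-r:u+r]=1
    k=C[m&b&(Z>.015)&(Z<.035)]
    if len(k)>300:
        k=toplane(cp,np.argwhere(m&b&(Z>.015)&(Z<.035))[:,::-1],.023); print("placed",n,edges(k,5,0,0))
E
python3 look.py; python3 -c "
from h import *
plan((.4462,-.1204,.06,7.4))"
```

```text
med 13061 (np.float64(8.25), array([ 452.8, -169.2]), array([148.7, 118.8])) 0.03729379755807005
large 20554 (np.float64(5.0), array([ 448.4, -167.9]), array([187.7, 137.5])) 0.036646979185537915
placed small (np.float64(6.75), array([431.9, 144.5]), array([105.8, 106.6]))
now [ 0.4296 -0.1644  0.2282] 7.48 open 0.0505 F [ 1.   0.3 -1.1] grip 0.0 t 17.1 q6 0.91
[ 2.22 -4.14 16.82] spin 0.08
```

Emit:
{"method": "send_rows", "body": {
  "targets": [
    {"translation":[0.5,-1,3.5],"spin":-0.6,"jaw":0.55},
    {"translation":[1,-2,7.5],"spin":-0.6,"jaw":0.55},
    {"translation":[1.6,-3,11.5],"spin":-0.6,"jaw":0.55},
    {"translation":[2.2,-4.1,15.3],"spin":-0.6,"jaw":0.55},
    {"translation":[2.2,-4.1,16.8],"spin":-0.6,"jaw":0.55}
  ]
}}

```text
time: 17.6
tool_pos: [0.4447, -0.1188, 0.0574]
tool_rot: [-3.139, 0.004, 0.143]
contact_force: [0.2, -0.5, 0.1]
opening: 0.0503
grip_force: 0.0
```

Emit:
{"method": "send_rows", "body": {
  "targets": [
    {"translation":[0,0,0],"spin":0,"jaw":0.55},
    {"translation":[0,0,1],"spin":0,"jaw":0.55},
    {"translation":[0,0,2.2],"spin":0,"jaw":0.55},
    {"translation":[0,0,3.4],"spin":0,"jaw":0.55},
    {"translation":[0,0,3.7],"spin":0,"jaw":0.55}
  ]
}}

```text
time: 18.1
tool_pos: [0.4464, -0.122, 0.0232]
tool_rot: [3.141, -0.0, 0.14]
contact_force: [0.1, -0.0, -0.1]
opening: 0.0507
grip_force: 0.0
```

```bash
python3 -c "
from h import *
plan((.4459,-.1207,.0205,8))"
```

```text
now [ 0.4464 -0.122   0.0232] 8.04 open 0.0507 F [ 0.1 -0.  -0.1] grip 0.0 t 18.1 q6 1.0
[-0.03 -0.13  0.27] spin 0.04
```

Emit:
{"method": "send_rows", "body": {
  "targets": [
    {"translation":[0,0,0.25],"spin":0,"jaw":0.5},
    {"translation":[0,0,0.25],"spin":0,"jaw":0.3},
    {"translation":[0,0,0.25],"spin":0,"jaw":0},
    {"translation":[0,0,0.25],"spin":0,"jaw":0},
    {"translation":[0,0,0.25],"spin":0,"jaw":0}
  ]
}}

```text
time: 18.6
tool_pos: [0.4465, -0.1221, 0.0211]
tool_rot: [3.141, -0.001, 0.14]
contact_force: [-0.7, 0.5, 2.8]
opening: 0.022
grip_force: 40.0
```

Emit:
{"method": "send_rows", "body": {
  "targets": [
    {"translation":[0,0,0],"spin":0,"jaw":0},
    {"translation":[0,0,0],"spin":0,"jaw":0},
    {"translation":[0,0,-0.2],"spin":0,"jaw":0},
    {"translation":[0,0,-0.8],"spin":0,"jaw":0},
    {"translation":[0,0,-2],"spin":0,"jaw":0}
  ]
}}

```text
time: 19.1
tool_pos: [0.4456, -0.1218, 0.0404]
tool_rot: [-3.141, 0.002, 0.14]
contact_force: [-0.2, 0.3, -0.6]
opening: 0.0215
grip_force: 40.0
```

Emit:
{"method": "send_rows", "body": {
  "targets": [
    {"translation":[0,0,-2],"spin":0,"jaw":0},
    {"translation":[0,0,-4.5],"spin":0,"jaw":0},
    {"translation":[0,0,-7],"spin":0,"jaw":0},
    {"translation":[0,0,-8.5],"spin":0,"jaw":0},
    {"translation":[0,0,-9],"spin":0,"jaw":0}
  ]
}}

```text
time: 19.6
tool_pos: [0.447, -0.1223, 0.1325]
tool_rot: [3.14, -0.003, 0.14]
contact_force: [0.1, -0.3, -1.6]
opening: 0.0214
grip_force: 40.0
```

Run:
```python
from h import *
f=np.load("top4.npz"); p=f["p"]; cp=campose("top")
hsv=cv2.cvtColor(p,cv2.COLOR_RGB2HSV); H,S,V=[hsv[...,i].astype(int) for i in range(3)]
# board medium (top view, looser mask), using long-edge consistent fit
for t in (100,115,122):
    w=(H>90)&(S<25)&(V>t)
    for s in ((490,220),(294,150)): print(t,rect(toplane(cp,big(w,s),.005)))
plan()
```

```text
100 [ 543.8 -431.   154.7   96.9    3.1]
100 [ 7.040e+02  1.470e+01  2.077e+02  1.573e+02 -2.000e-01]
115 [ 544.9 -431.9  151.7   97.3    4. ]
115 [ 7.040e+02  1.470e+01  2.077e+02  1.573e+02 -2.000e-01]
122 [ 545.1 -432.1  151.7   96.1    3.7]
122 [ 7.040e+02  1.470e+01  2.077e+02  1.573e+02 -2.000e-01]
now [ 0.447  -0.1223  0.1325] 8.04 open 0.0214 F [ 0.1 -0.3 -1.6] grip 40.0 t 19.6 q6 1.0
```

```bash
python3 -c "
from h import *
plan((.5346,-.4011,.132,4),(.5346,-.4011,.05,4))"
```

```text
now [ 0.447  -0.1223  0.1325] 8.04 open 0.0214 F [ 0.1 -0.3 -1.6] grip 40.0 t 19.6 q6 1.0
[ 4.78 28.83  0.11] spin 4.04
[ 0.  -0.   8.2] spin 0
```

Emit:
{"method": "send_rows", "body": {
  "targets": [
    {"translation":[0.4,2.4,0],"spin":0,"jaw":0},
    {"translation":[1,6,0],"spin":0,"jaw":0},
    {"translation":[1.7,10,0],"spin":0,"jaw":0},
    {"translation":[2.3,14,0],"spin":0,"jaw":0},
    {"translation":[3,18,0],"spin":0,"jaw":0}
  ]
}}

```text
time: 20.1
tool_pos: [0.501, -0.2973, 0.1298]
tool_rot: [-3.14, 0.001, 0.14]
contact_force: [0.7, -1.0, -0.1]
opening: 0.0218
grip_force: 40.0
```

Emit:
{"method": "send_rows", "body": {
  "targets": [
    {"translation":[0.6,3.8,0],"spin":1.5,"jaw":0},
    {"translation":[1.2,7.3,0],"spin":3,"jaw":0},
    {"translation":[1.6,9.8,0],"spin":4,"jaw":0},
    {"translation":[1.8,10.8,0],"spin":4,"jaw":0},
    {"translation":[1.8,10.8,0],"spin":4,"jaw":0}
  ]
}}

```text
time: 20.6
tool_pos: [0.5336, -0.4009, 0.1293]
tool_rot: [-3.14, 0.001, 0.07]
contact_force: [-0.8, -0.2, -0.6]
opening: 0.0217
grip_force: 40.0
```

Emit:
{"method": "send_rows", "body": {
  "targets": [
    {"translation":[0,0,1],"spin":0,"jaw":0},
    {"translation":[0,0,3],"spin":0,"jaw":0},
    {"translation":[0,0,5.5],"spin":0,"jaw":0},
    {"translation":[0,0,7.5],"spin":0,"jaw":0},
    {"translation":[0,0,8.2],"spin":0,"jaw":0}
  ]
}}

```text
time: 21.1
tool_pos: [0.5328, -0.3976, 0.0459]
tool_rot: [-3.137, 0.004, 0.072]
contact_force: [-0.6, -0.4, -1.2]
opening: 0.0218
grip_force: 40.0
```

Run:
```python
from h import *
plan((.5346,-.4011,.0085,4))
s=monitor.observe(); p,d=read_camera('wrist'); cv2.imwrite('pics/w7.png',p[...,::-1]); np.savez("w7.npz",p=p,d=d,pos=s["tool_pos"],rot=s["tool_rot"])
```

```text
now [ 0.5328 -0.3976  0.0459] 4.12 open 0.0218 F [-0.6 -0.4 -1.2] grip 40.0 t 21.1 q6 0.74
[0.17 0.37 3.74] spin 0.12
```

View pics/w7.png

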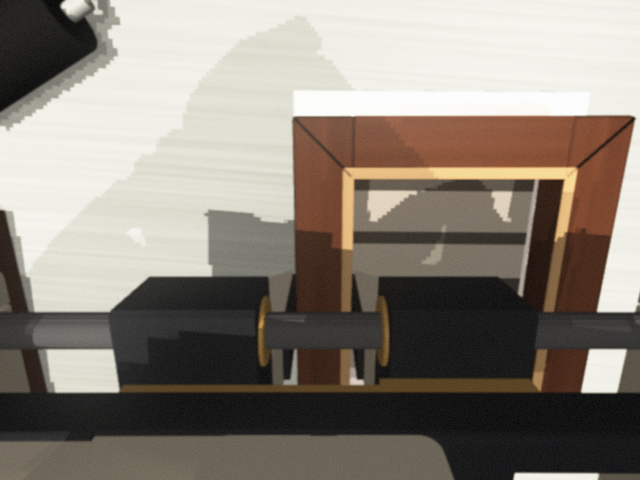

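The frame hangs over the medium board. The board's far corners show at (293,92) and (588,92), and I'll check its position from them.

Run:
```python
from h import *
f=np.load("w7.npz"); cp=campose("wrist",dict(tool_pos=f["pos"],tool_rot=f["rot"]))
P=toplane(cp,[(293,92),(588,92)],.005)[:,:2]; e=P[0]-P[1]; L=np.linalg.norm(e); e/=L; x=np.array([e[1],-e[0]])
print(P,L,np.degrees(np.arctan2(x[1],x[0])),P.mean(0)-x*.085)
Q=toplane(cp,[(294,118),(634,118)],.0459+.0165)[:,:2]; e=Q[0]-Q[1]; print("frame",Q,np.linalg.norm(e),Q.mean(0)-x*.075)
plan()
```

```text
[[ 0.61761572 -0.37761679]
 [ 0.6276552  -0.51747457]] 0.14021765851520418 4.105850334607488 [ 0.53785362 -0.45363162]
frame [[ 0.60536908 -0.38303773]
 [ 0.61377463 -0.49975892]] 0.11702346076045704 [ 0.53476434 -0.44676827]
now [ 0.5329 -0.398   0.0459] 4.11 open 0.0217 F [-0.9  1.  -1.7] grip 40.0 t 21.1 q6 0.74
```

Emit:
{"method": "send_rows", "body": {
  "targets": [
    {"translation":[0.1,0.2,0],"spin":0,"jaw":0},
    {"translation":[0.1,0.3,0.8],"spin":0,"jaw":0},
    {"translation":[0.1,0.3,2],"spin":0,"jaw":0},
    {"translation":[0.1,0.3,3],"spin":0,"jaw":0},
    {"translation":[0.1,0.3,3.2],"spin":0,"jaw":0}
  ]
}}

```text
time: 21.65
tool_pos: [0.5344, -0.4026, 0.0147]
tool_rot: [-3.139, 0.002, 0.07]
contact_force: [-0.1, 0.2, -1.0]
opening: 0.0216
grip_force: 40.0
```

```bash
python3 -c "
from h import *
plan((.5346,-.4035,.008,4.1))"
```

```text
now [ 0.5344 -0.4026  0.0147] 4.03 open 0.0216 F [-0.1  0.2 -1. ] grip 40.0 t 21.6 q6 0.74
[0.02 0.09 0.67] spin -0.07
```

Emit:
{"method": "send_rows", "body": {
  "targets": [
    {"translation":[0,0,0.2],"spin":0,"jaw":0},
    {"translation":[0,0,0.35],"spin":0,"jaw":0},
    {"translation":[0,0,0.5],"spin":0,"jaw":0},
    {"translation":[0,0,0.65],"spin":0,"jaw":0},
    {"translation":[0,0,0.65],"spin":0,"jaw":0}
  ]
}}

```text
time: 22.15
tool_pos: [0.5352, -0.4033, 0.0102]
tool_rot: [-3.142, 0.0, 0.07]
contact_force: [-0.1, -0.4, -0.6]
opening: 0.0218
grip_force: 40.0
```

Emit:
{"method": "send_rows", "body": {
  "targets": [
    {"translation":[0,0,0.1],"spin":0,"jaw":0},
    {"translation":[0,0,0.2],"spin":0,"jaw":0},
    {"translation":[0,0,0.25],"spin":0,"jaw":0},
    {"translation":[0,0,0.25],"spin":0,"jaw":0},
    {"translation":[0,0,0.25],"spin":0,"jaw":0}
  ]
}}

```text
time: 22.65
tool_pos: [0.5353, -0.4034, 0.0081]
tool_rot: [3.141, -0.0, 0.071]
contact_force: [-1.4, 1.2, 2.9]
opening: 0.0214
grip_force: 40.0
```

Emit:
{"method": "send_rows", "body": {
  "targets": [
    {"translation":[0,0,0],"spin":0,"jaw":0.3},
    {"translation":[0,0,0],"spin":0,"jaw":0.5},
    {"translation":[0,0,0],"spin":0,"jaw":0.5},
    {"translation":[0,0,0],"spin":0,"jaw":0.5},
    {"translation":[0,0,-0.3],"spin":0,"jaw":0.5}
  ]
}}

```text
time: 23.15
tool_pos: [0.5351, -0.4032, 0.0103]
tool_rot: [-3.141, 0.001, 0.07]
contact_force: [-0.2, 0.3, 0.3]
opening: 0.0453
grip_force: 0.0
```

Emit:
{"method": "send_rows", "body": {
  "targets": [
    {"translation":[0,0,-1.5],"spin":0,"jaw":0.5},
    {"translation":[0,0,-4.5],"spin":0,"jaw":0.5},
    {"translation":[0,0,-9],"spin":0,"jaw":0.5},
    {"translation":[-1,-1,-13.5],"spin":0,"jaw":0.5},
    {"translation":[-2,-3.5,-17],"spin":0,"jaw":0.5}
  ]
}}

```text
time: 23.65
tool_pos: [0.5131, -0.3715, 0.1849]
tool_rot: [3.137, -0.003, 0.069]
contact_force: [1.4, 0.5, 0.2]
opening: 0.0461
grip_force: 0.0
```

Emit:
{"method": "send_rows", "body": {
  "targets": [
    {"translation":[-1.8,-4.2,-1],"spin":0,"jaw":0.55},
    {"translation":[-3.6,-8.4,-2],"spin":0,"jaw":0.55},
    {"translation":[-5.4,-12.6,-3],"spin":0,"jaw":0.55},
    {"translation":[-7,-16.5,-3.5],"spin":0,"jaw":0.55},
    {"translation":[-8,-19.5,-4],"spin":0,"jaw":0.55}
  ]
}}

```text
time: 24.15
tool_pos: [0.418, -0.179, 0.2224]
tool_rot: [3.141, -0.002, 0.071]
contact_force: [0.2, -0.1, 0.2]
opening: 0.0509
grip_force: 0.0
```

Emit:
{"method": "send_rows", "body": {
  "targets": [
    {"translation":[0,0,0],"spin":-1,"jaw":0.55},
    {"translation":[0,0,0],"spin":-1,"jaw":0.55},
    {"translation":[0,0,0],"spin":-1,"jaw":0.55},
    {"translation":[0,0,0],"spin":-1,"jaw":0.55},
    {"translation":[0,0,0],"spin":-1,"jaw":0.55}
  ]
}}

```text
time: 24.65
tool_pos: [0.4195, -0.1817, 0.2203]
tool_rot: [-3.141, 0.001, 0.087]
contact_force: [-0.3, -0.4, -0.4]
opening: 0.0504
grip_force: 0.0
```

```bash
python3 look.py
python3 - <<'E'
from h import *
a=np.radians(5.1); c=np.array([.4484,-.1679])+.059*np.array([-np.sin(a),np.cos(a)]); print(c)
plan((c[0],c[1],.045,5.1))
E
```

```text
large 16009 (np.float64(5.25), array([ 448.5, -168.1]), array([188.2, 138. ])) 0.019296478293838237
placed small (np.float64(7.0), array([431.8, 144.5]), array([105.7, 106.7]))
placed medium (np.float64(4.0), array([ 538.4, -450.3]), array([145. , 118.3]))
[ 0.44315524 -0.10913358]
now [ 0.4194 -0.1814  0.2203] 4.99 open 0.0505 F [-1.1 -0.2 -1. ] grip 0.0 t 24.8 q6 0.91
[ 3.01 -6.99 17.54] spin -0.11
```

Emit:
{"method": "send_rows", "body": {
  "targets": [
    {"translation":[0.8,-1.8,3.5],"spin":0,"jaw":0.55},
    {"translation":[1.6,-3.6,7.5],"spin":0,"jaw":0.55},
    {"translation":[2.4,-5.4,11.5],"spin":0,"jaw":0.55},
    {"translation":[3,-7,15.3],"spin":0,"jaw":0.55},
    {"translation":[3,-7,17.2],"spin":0,"jaw":0.55}
  ]
}}

```text
time: 25.25
tool_pos: [0.4417, -0.1065, 0.0457]
tool_rot: [-3.139, 0.004, 0.089]
contact_force: [-0.1, -0.4, 0.6]
opening: 0.0506
grip_force: 0.0
```

Emit:
{"method": "send_rows", "body": {
  "targets": [
    {"translation":[0,0,0],"spin":0,"jaw":0.55},
    {"translation":[0,0,1],"spin":0,"jaw":0.55},
    {"translation":[0,0,2.2],"spin":0,"jaw":0.55},
    {"translation":[0,0,3.4],"spin":0,"jaw":0.55},
    {"translation":[0,0,4],"spin":0,"jaw":0.55}
  ]
}}

```text
time: 25.75
tool_pos: [0.4436, -0.1093, 0.0088]
tool_rot: [3.141, -0.001, 0.087]
contact_force: [-0.4, 0.2, -0.0]
opening: 0.0504
grip_force: 0.0
```

```bash
python3 -c "
from h import *
plan((.4431,-.1091,.004,5.2))"
```

```text
now [ 0.4436 -0.1093  0.0088] 4.99 open 0.0504 F [-0.4  0.2 -0. ] grip 0.0 t 25.8 q6 1.07
[-0.05 -0.03  0.48] spin -0.21
```

Emit:
{"method": "send_rows", "body": {
  "targets": [
    {"translation":[0,0,0.2],"spin":0,"jaw":0.5},
    {"translation":[0,0,0.45],"spin":0,"jaw":0.4},
    {"translation":[0,0,0.45],"spin":0,"jaw":0.2},
    {"translation":[0,0,0.45],"spin":0,"jaw":0},
    {"translation":[0,0,0.45],"spin":0,"jaw":0}
  ]
}}

```text
time: 26.25
tool_pos: [0.4434, -0.1087, 0.0046]
tool_rot: [3.141, -0.001, 0.088]
contact_force: [0.2, 0.2, 1.0]
opening: 0.0215
grip_force: 40.0
```

Emit:
{"method": "send_rows", "body": {
  "targets": [
    {"translation":[0,0,0],"spin":0,"jaw":0},
    {"translation":[0,0,0],"spin":0,"jaw":0},
    {"translation":[0,0,-0.2],"spin":0,"jaw":0},
    {"translation":[0,0,-0.8],"spin":0,"jaw":0},
    {"translation":[0,0,-2],"spin":0,"jaw":0}
  ]
}}

```text
time: 26.75
tool_pos: [0.4423, -0.1083, 0.0239]
tool_rot: [-3.14, 0.002, 0.088]
contact_force: [1.0, -0.4, -2.2]
opening: 0.0218
grip_force: 40.0
```

Emit:
{"method": "send_rows", "body": {
  "targets": [
    {"translation":[0,0,-2],"spin":0,"jaw":0},
    {"translation":[0,0,-4.5],"spin":0,"jaw":0},
    {"translation":[0,0,-7],"spin":0,"jaw":0},
    {"translation":[0,0,-8.5],"spin":0,"jaw":0},
    {"translation":[0,0,-9],"spin":0,"jaw":0}
  ]
}}

```text
time: 27.25
tool_pos: [0.4438, -0.1089, 0.1159]
tool_rot: [3.14, -0.003, 0.088]
contact_force: [0.2, 0.1, -2.2]
opening: 0.0213
grip_force: 40.0
```

Run:
```python
from h import *
# +y long rail over board_large (704,14.7) yaw -0.2
c=np.array([.704,.0147])+.059*np.array([.0035,1]); print(c)
plan((c[0],c[1],.115,-.2),(c[0],c[1],.05,-.2))
```

```text
[0.7042065 0.0737   ]
now [ 0.4438 -0.1089  0.1159] 5.04 open 0.0213 F [ 0.2  0.1 -2.2] grip 40.0 t 27.2 q6 1.07
[ 27.55 -15.9    0.14] spin 5.24
[ 0.  -0.   6.5] spin 0.0
```

Emit:
{"method": "send_rows", "body": {
  "targets": [
    {"translation":[2,-1.2,0],"spin":0,"jaw":0},
    {"translation":[5,-2.9,0],"spin":0,"jaw":0},
    {"translation":[8.5,-4.9,0],"spin":0,"jaw":0},
    {"translation":[12,-6.9,0],"spin":0,"jaw":0},
    {"translation":[15.5,-8.9,0],"spin":0,"jaw":0}
  ]
}}

```text
time: 27.75
tool_pos: [0.5902, -0.0052, 0.1133]
tool_rot: [-3.141, 0.002, 0.088]
contact_force: [0.3, -0.8, -1.8]
opening: 0.0213
grip_force: 40.0
```

Emit:
{"method": "send_rows", "body": {
  "targets": [
    {"translation":[3.5,-2,0],"spin":2,"jaw":0},
    {"translation":[7,-4,0],"spin":4,"jaw":0},
    {"translation":[10,-5.8,0],"spin":5.2,"jaw":0},
    {"translation":[12,-7,0],"spin":5.2,"jaw":0},
    {"translation":[12,-7,0],"spin":5.2,"jaw":0}
  ]
}}

```text
time: 28.25
tool_pos: [0.704, 0.0761, 0.112]
tool_rot: [-3.141, 0.001, -0.001]
contact_force: [0.6, 0.2, -0.9]
opening: 0.0216
grip_force: 40.0
```

Emit:
{"method": "send_rows", "body": {
  "targets": [
    {"translation":[0,0,1],"spin":0,"jaw":0},
    {"translation":[0,0,3],"spin":0,"jaw":0},
    {"translation":[0,0,5],"spin":0,"jaw":0},
    {"translation":[0,0,6.5],"spin":0,"jaw":0},
    {"translation":[0,0,6.5],"spin":0,"jaw":0}
  ]
}}

```text
time: 28.75
tool_pos: [0.7005, 0.0731, 0.0458]
tool_rot: [3.141, 0.007, -0.004]
contact_force: [-0.6, 0.5, -1.1]
opening: 0.0213
grip_force: 40.0
```

Run:
```python
from h import *
plan((.7042,.0737,.008,-.2))
s=monitor.observe(); p,d=read_camera('wrist'); cv2.imwrite('pics/w8.png',p[...,::-1]); np.savez("w8.npz",p=p,d=d,pos=s["tool_pos"],rot=s["tool_rot"])
```

```text
now [0.7005 0.0731 0.0458] -0.21 open 0.0213 F [-0.6  0.5 -1.1] grip 40.0 t 28.8 q6 1.57
[ 0.39 -0.06  3.77] spin -0.01
```

View pics/w8.png

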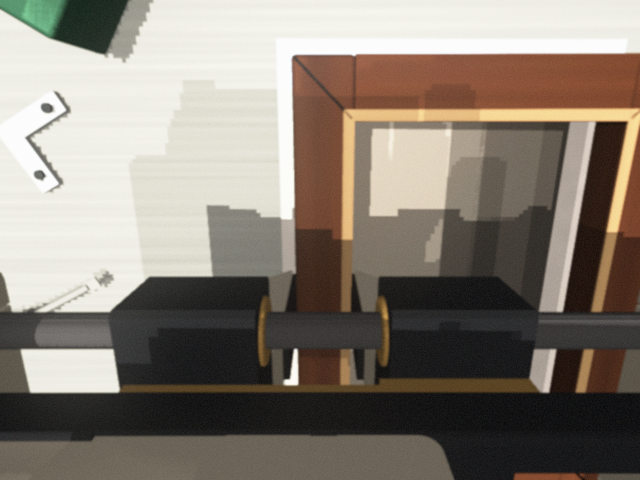

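The large frame hangs over its board. The board's far corners are at (278,40) and (627,40), and the bradawl at (70,290) is well clear.

Run:
```python
from h import *
f=np.load("w8.npz"); cp=campose("wrist",dict(tool_pos=f["pos"],tool_rot=f["rot"]))
P=toplane(cp,[(278,40),(627,40)],.005)[:,:2]; e=P[0]-P[1]; L=np.linalg.norm(e); e/=L; x=np.array([e[1],-e[0]])
print(P,L,np.degrees(np.arctan2(x[1],x[0])),P.mean(0)-x*.105)
```

```text
[[ 0.80913959  0.09288033]
 [ 0.80849031 -0.06762449]] 0.16050613207492 -0.23177260700243954 [0.70381581 0.01305266]
```

Emit:
{"method": "send_rows", "body": {
  "targets": [
    {"translation":[0,0,0],"spin":0,"jaw":0},
    {"translation":[0,0,0.8],"spin":0,"jaw":0},
    {"translation":[0,0,1.8],"spin":0,"jaw":0},
    {"translation":[0,0,2.6],"spin":0,"jaw":0},
    {"translation":[0,0,2.6],"spin":0,"jaw":0}
  ]
}}

```text
time: 29.3
tool_pos: [0.7018, 0.0739, 0.0211]
tool_rot: [3.142, 0.003, -0.003]
contact_force: [-0.3, -0.1, -2.5]
opening: 0.0217
grip_force: 40.0
```

```bash
python3 -c "
from h import *
plan((.7042,.0735,.0085,-.2))"
```

```text
now [0.7018 0.0739 0.0211] -0.16 open 0.0217 F [-0.3 -0.1 -2.5] grip 40.0 t 29.3 q6 1.57
[0.24 0.04 1.25] spin 0.04
```

Emit:
{"method": "send_rows", "body": {
  "targets": [
    {"translation":[0.1,0.1,0.2],"spin":0,"jaw":0},
    {"translation":[0.1,0.1,0.5],"spin":0,"jaw":0},
    {"translation":[0.1,0.1,0.8],"spin":0,"jaw":0},
    {"translation":[0.1,0.1,1],"spin":0,"jaw":0},
    {"translation":[0.1,0.1,1],"spin":0,"jaw":0}
  ]
}}

```text
time: 29.8
tool_pos: [0.7038, 0.0729, 0.0128]
tool_rot: [3.142, 0.001, -0.003]
contact_force: [-1.1, 0.9, -1.0]
opening: 0.0217
grip_force: 40.0
```

Emit:
{"method": "send_rows", "body": {
  "targets": [
    {"translation":[0,0,0.1],"spin":0,"jaw":0},
    {"translation":[0,0,0.2],"spin":0,"jaw":0},
    {"translation":[0,0,0.25],"spin":0,"jaw":0},
    {"translation":[0,0,0.25],"spin":0,"jaw":0},
    {"translation":[0,0,0.25],"spin":0,"jaw":0}
  ]
}}

```text
time: 30.3
tool_pos: [0.7041, 0.0729, 0.0107]
tool_rot: [3.142, -0.0, -0.003]
contact_force: [0.0, -0.0, -0.7]
opening: 0.0217
grip_force: 40.0
```

Emit:
{"method": "send_rows", "body": {
  "targets": [
    {"translation":[0,0,0.1],"spin":0,"jaw":0},
    {"translation":[0,0,0.2],"spin":0,"jaw":0},
    {"translation":[0,0,0.2],"spin":0,"jaw":0},
    {"translation":[0,0,0.2],"spin":0,"jaw":0},
    {"translation":[0,0,0.2],"spin":0,"jaw":0}
  ]
}}

```text
time: 30.8
tool_pos: [0.7043, 0.0729, 0.0096]
tool_rot: [3.141, -0.001, -0.003]
contact_force: [-1.8, 0.4, 4.6]
opening: 0.0217
grip_force: 40.0
```

Contact; release, rise and draw back.

Emit:
{"method": "send_rows", "body": {
  "targets": [
    {"translation":[0,0,0],"spin":0,"jaw":0.3},
    {"translation":[0,0,0],"spin":0,"jaw":0.5},
    {"translation":[0,0,0],"spin":0,"jaw":0.5},
    {"translation":[0,0,0],"spin":0,"jaw":0.5},
    {"translation":[0,0,-0.3],"spin":0,"jaw":0.5}
  ]
}}

```text
time: 31.3
tool_pos: [0.7037, 0.0729, 0.0111]
tool_rot: [3.142, 0.001, -0.003]
contact_force: [-0.3, 1.0, 0.1]
opening: 0.0456
grip_force: 0.0
```

Emit:
{"method": "send_rows", "body": {
  "targets": [
    {"translation":[0,0,-1.5],"spin":0,"jaw":0.5},
    {"translation":[0,0,-4],"spin":0,"jaw":0.5},
    {"translation":[0,0,-7.5],"spin":0,"jaw":0.5},
    {"translation":[-2,0,-11],"spin":0,"jaw":0.5},
    {"translation":[-5,1,-14],"spin":0,"jaw":0.5}
  ]
}}

```text
time: 31.8
tool_pos: [0.6548, 0.0638, 0.1547]
tool_rot: [-3.141, -0.004, -0.002]
contact_force: [0.1, 0.2, 0.7]
opening: 0.0461
grip_force: 0.0
```

Emit:
{"method": "send_rows", "body": {
  "targets": [
    {"translation":[-4.5,1,-1],"spin":0,"jaw":0.5},
    {"translation":[-9,3,-1],"spin":0,"jaw":0.5},
    {"translation":[-13.5,5,-1],"spin":0,"jaw":0.5},
    {"translation":[-17,7,-1],"spin":0,"jaw":0.5},
    {"translation":[-20,9,-1],"spin":0,"jaw":0.5}
  ]
}}

```text
time: 32.3
tool_pos: [0.452, -0.0268, 0.1631]
tool_rot: [3.141, -0.002, -0.002]
contact_force: [0.7, -0.5, 0.1]
opening: 0.0457
grip_force: 0.0
```

Emit:
{"method": "send_rows", "body": {
  "targets": [
    {"translation":[-2,3,0],"spin":0,"jaw":0.5},
    {"translation":[-4,6,0],"spin":0,"jaw":0.5},
    {"translation":[-4,6,0],"spin":0,"jaw":0.5},
    {"translation":[-4,6,0],"spin":0,"jaw":0.5},
    {"translation":[-4,6,0],"spin":0,"jaw":0.5}
  ]
}}

```text
time: 32.8
tool_pos: [0.4143, -0.0859, 0.1624]
tool_rot: [3.141, -0.002, -0.003]
contact_force: [-0.1, 0.5, 0.5]
opening: 0.0458
grip_force: 0.0
```

```bash
python3 look.py
```

```text
placed small (np.float64(7.0), array([431.8, 144.5]), array([105.7, 106.7]))
placed medium (np.float64(4.0), array([ 538.5, -450.4]), array([144.8, 118.1]))
placed large (np.float64(0.25), array([702. ,  12.8]), array([185.3, 133.1]))
```

View pics/topL.png

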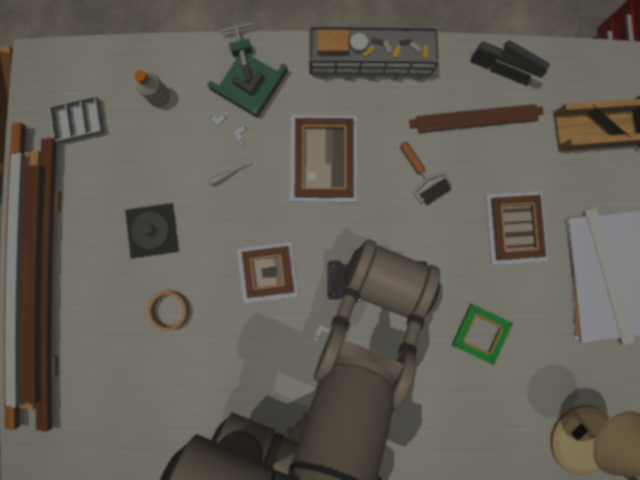

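The weight stands on its pad at (152,230). The frames lie with even margins on their boards at (268,272), (517,228) and (323,158), and the bradawl and roller have not moved.

```bash
python3 -c "
from cell import job
print(job.hand_in())"
```

```text
the job is handed in; nothing more can be done
None
```

I took the stack apart and handed the job in: the weight stands within about 1 mm of the middle of its pad, each frame lies flat on its own board within about 4 mm and 1° by the camera measurements, and the bradawl and roller are where they were; the hand-in gave no verdict.

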